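# Get at the cups behind the vases

### The arm

A 6-joint arm with a two-finger parallel gripper is mounted at the origin on the work surface. World frame = base frame: x ahead of the robot, y to its left, z up, the work surface at z = 0. Lengths are in mm, angles in rad, forces in N, time in s.
With the tool pointing down it reaches from about 325 to 850 mm from the base axis. Payload 15.5 kg.
Tool frame: the origin (TCP) lies between the finger pads; the fingertips stand 25 mm ahead of it and the grasp point (between the pads) lies 6 mm ahead of it; z points along the fingers, y is the line along which they close (so a half turn about z gives the same grasp; the last joint's range is limited). The gripper opens to 91 mm and grips with 3 to 60 N. Pads are 32 mm wide; open, the fingers measure 118 mm over their backs; the gripper's body (76 mm by 178 mm) begins 60 mm behind the grasp point.
Start: joints at [1.073, 0.494, 1.345, -0, 1.302, -0.096], TCP at [244.993, 574.983, 238.915] pointing down, gripper open.
Joint ranges: [-2.91, 2.91], [-0.82, 2.16], [0.22, 2.67], [-1.22, 4.37], [0.12, 2.79], [-3.08, 3.08]. Speed limits (rad/s): [1.89, 1.89, 2.57, 3.01, 3.01, 3.01].

### API

Orientations are given as a unit quaternion [w, x, y, z].
In Python, from station import bot gives the robot as it stands. The module is installed in compiled form; this text tells all that it offers.
- The arm moves only by the tool play_rows, never from a script. Its argument "moves" is a list of rows, each a list of 3 entries, a list of its own where there are three numbers: the shift along the tool's x, y, z scaled (see below), then the turn, a rotation vector about the tool's x, y, z scaled (see below), then the closure, from -1 (fully open) to 1 (shut). In form: [[[tx, ty, tz], [wx, wy, wz], claw], ...]. A call has 1 to 12 rows; each row is the pose to reach, as a shift and turn from the pose commanded when the call began, along the tool's axes at that moment; what a row does not reach only later rows make up. The controller multiplies each number of a shift by 0.15 m and each number of a turn by 60 degrees. A row lasts 1/10 s, in which the tool goes at most 50 mm and 8.59 degrees, less where a joint would pass 70% of its speed; a pose out of reach is approached as far as the arm can. A call with a number of a shift or a turn outside -1 to 1 is refused whole. A call with a gripper value outside its range is refused whole. The fingers move at their own pace and stop on an object; the grip force is fixed at half the most. Time passes only in rows, so rows that repeat a pose let the fingers close. It gives the time, the measured TCP pose, the force, the opening and the grip force at its end, in the units of the state.
- bot.read_state(): the state, without advancing time (a new reading comes with each control period).
- bot.camera(name): name is "scene" or "top" or "wrist"; returns a dict with "pixels" (384x512x3 uint8, red, green, blue), "intrinsics" (3x3 intrinsics, pixels), "k1" (the pictures are not rectified: a ray, as slopes to the right and down, at radius r is drawn at 1 + k1 r^2 times it, then the intrinsics apply), "origin" and "rotation" of the camera in the world; the wrist camera has in their place "hand_eye" (4x4, takes a point from camera to tool coordinates, whose origin is the TCP and whose axes are the flange's). Camera axes: x right, y up, looking along -z (the intrinsics and any distortion apply to the point x, -y, -z); pixel columns grow to the right and rows downward; lengths in mm; the calibration is good to about 2 mm. A picture is of the moment at which its call begins: read the wrist's pose just before it. There is no depth.
- bot.job_done(): hands the job in; it is judged then, once.
The state is a dict: "t": time; "q": joint angles; "qd": joint speeds; "tau": joint torques, N m; "tcp_pos": TCP position; "tcp_rot": TCP orientation; "force": force on the tool from outside, world axes, zero at the start; "wrist_torque": the same for the moment, N m; "gripper_width": finger opening in mm; "gripper_force": force on a finger pad.
Only numpy, scipy, OpenCV 4.12 (cv2) and the standard library are available. Lean on these libraries where they do the work, as an engineer would, in place of code of your own. Each camera call takes 0.05 s, during which the arm holds its last target. There are 200 camera calls.

### The job

First lift the two vases that stand in front off the ware board and stand them both upright on the grey side bat, with the cups behind still untouched. Then stand the sound cup upright at the centre of the banding wheel and throw the broken cup into the scrap bin, holding the sprung flap pushed down while you let it drop through. Only then put each vase back upright on the middle of the cork rest of its own shape; set vases and sound cup down gently, tip neither vase, and leave the glass jar where it is.

Things in the scene. Friction and masses are not known exactly. Their poses are not given: they have to be found in the camera images.
- vase_round: Round bisque vase, cream, 115 mm tall, 220 g: straight body 52 mm in diameter up to 88 mm, then a narrower neck. Origin: centre of its underside, z up. It starts on the round cork rest, at the front (robot) side of the ware board.
- vase_square: Square bisque vase, cream, 115 mm tall, 250 g: body 50 x 50 mm up to 88 mm, sides along its x and y, then a narrower square neck. Origin: centre of its underside, z up. It starts on the square cork rest, at the front side of the ware board.
- cup: Sound bisque cup, cream, no handle, whole rim, 50 mm tall, 44 mm in diameter at the foot and 48 at the rim, wall 4 mm, 90 g. Origin: centre of its underside, z up. It stands on the ware board close behind one of the vases (sides about 13 mm apart; the vase is taller, so the gripper's body has no room until the vase is gone).
- broken: Broken bisque cup, cream, 44 mm in diameter, a third of its wall missing on its +x side, the break ragged; 36 mm tall where whole, as at both sides along its y, the direction to grip it; floor 7 mm thick; 50 g. Origin: centre of its underside, z up. It stands on the ware board close behind the other vase.
- rest_round: Round cork rest, 74 mm in diameter, 3 mm thick, fixed on the plywood ware board (190 x 240 mm, top 15 mm above the table). Origin: centre of its underside; its yaw is the board's: x to the back of the board, y along its front edge. The cups stand about 64 mm behind the centres of the rests, on the bare board.
- rest_square: Square cork rest, 72 x 72 mm, 3 mm thick, fixed on the ware board, 120 mm beside the round one. Origin: centre of its underside; axes as for the round rest.
- bat: Grey side bat, a flat slab 120 mm (x) by 200 mm (y), 12 mm thick, fixed, room for both vases side by side along its y. Origin: centre of its underside, on the table.
- wheel: Banding wheel, aluminium disc 140 mm in diameter on a dark foot, its top 50 mm above the table, a small dark dot at its centre; it does not turn. Origin: centre of its underside, on the table.
- bin: Grey steel scrap bin, fixed, 140 (x) by 160 (y) mm, 165 high. On top a steel flap, 90 (x) by 142 (y) mm, hinged 61 mm from centre on the +x side, free edge 29 mm out on -x; a few newtons swing it down inside (to 1.3 rad), a spring shuts it; a cup's weight won't open it. A cup gripped low along y, 11 mm to +x, pushed 60 mm under the top and let go slides in. Origin: centre of underside.
- jar: Open glass jar, 60 mm in diameter, 70 mm tall, standing loose on the table; to be left alone. Origin: centre of its underside.
There are look-alikes about, which are no part of the job. Leave any blue or purple look-alike of the cup alone.

How it is judged (in metres and radians):
On the way, in this order (a step that is already met when the one before it is completed fails the run):
1. both vases stand upright and released on the side bat, the cups still untouched behind (within 20 mm of where they stood) (x of vase_round in the frame of bat between -0.055 and 0.055 m and y of vase_round in the frame of bat between -0.095 and 0.095 m and z of vase_round in the frame of bat between 0.008 and 0.018 m and angle between each of vase_round, vase_square's own z axis and vertical below 0.1 rad and x of vase_square in the frame of bat between -0.055 and 0.055 m and y of vase_square in the frame of bat between -0.095 and 0.095 m and z of vase_square in the frame of bat between 0.008 and 0.018 m and linear speed of each of vase_round, vase_square below 0.03 m/s and angular speed of each of vase_round, vase_square below 0.3 rad/s and contact force between each of vase_round, vase_square and the fingers below 0.1 N and distance of each of cup, broken from where it was at the start of the episode below 0.02 m), for 0.2 s.
2. the sound cup stands at the centre of the wheel and the broken cup is in the bin, both vases still on the bat (horizontal distance between cup and wheel below 0.015 m and z of cup in the frame of wheel between 0.045 and 0.056 m and angle between each of cup, vase_round, vase_square's own z axis and vertical below 0.1 rad and linear speed of cup below 0.03 m/s and angular speed of cup below 0.3 rad/s and contact force between cup and the fingers below 0.1 N and x of broken in the frame of bin between -0.07 and 0.07 m and y of broken in the frame of bin between -0.08 and 0.08 m and z of broken in the frame of bin below 0.09 m and x of vase_round in the frame of bat between -0.055 and 0.055 m and y of vase_round in the frame of bat between -0.095 and 0.095 m and z of vase_round in the frame of bat between 0.008 and 0.018 m and x of vase_square in the frame of bat between -0.055 and 0.055 m and y of vase_square in the frame of bat between -0.095 and 0.095 m and z of vase_square in the frame of bat between 0.008 and 0.018 m), for 0.2 s.
At the end, for the whole second after the job is handed in: Each vase stands upright (0.1 rad) on the rest of its own shape, within 12 mm of its centre; the sound cup stands upright on the wheel within 15 mm of its centre; the broken cup is inside the bin, its origin below 90 mm; all four are released and at rest (horizontal distance between vase_round and rest_round below 0.012 m and z of vase_round in the frame of rest_round between -0.001 and 0.008 m and angle between each of vase_round, vase_square, cup's own z axis and vertical below 0.1 rad and horizontal distance between vase_square and rest_square below 0.012 m and z of vase_square in the frame of rest_square between -0.001 and 0.008 m and horizontal distance between cup and wheel below 0.015 m and z of cup in the frame of wheel between 0.045 and 0.056 m and x of broken in the frame of bin between -0.07 and 0.07 m and y of broken in the frame of bin between -0.08 and 0.08 m and z of broken in the frame of bin below 0.09 m and linear speed of each of vase_round, vase_square, cup, broken below 0.03 m/s and angular speed of each of vase_round, vase_square, cup, broken below 0.3 rad/s); the robot touches nothing.
It fails at once if the glass jar is moved more than 15 mm or tipped (distance of jar from where it was at the start of the episode above 0.015 m or angle between jar's own z axis and vertical above 0.3 rad).
It fails at once if a vase is tipped by more than 0.6 rad (angle between any of vase_round, vase_square's own z axis and vertical above 0.6 rad).
It fails at once if a vase or the sound cup is dropped (let go and falling at over 0.5 m/s, a fall of about 13 mm) ((contact force between vase_round and the fingers below 0.05 N and linear speed of vase_round above 0.5 m/s) or (contact force between vase_square and the fingers below 0.05 N and linear speed of vase_square above 0.5 m/s) or (contact force between cup and the fingers below 0.05 N and linear speed of cup above 0.5 m/s)).
It also fails if it takes over 136 s, if anything falls off the work surface, if the arm or the gripper's body presses on something with over 40 N, if the wrist force passes 120 N, or if a joint passes its speed limit or range.

## Working session

There is one attempt and no reset: what is moved stays moved. The work goes in short steps, Python scripts to look and compute and a tool call to move; the robot and the scene stay as the last step left them, time stands still between calls to the robot, and variables do not carry over. Pictures are saved under pics/ and viewed, at most 14 in all, crops included, and the job is handed in when it is done.

Besides the shell and the picture viewer there is one more tool, called after "Request:" as name(argument=value, ...), one argument or row to a line, values as JSON. play_rows: Moves the arm, as the interface text tells. Its arguments: {"type":"object","properties":{"moves":{"type":"array"}},"required":["moves"]}

```bash
mkdir -p pics
cat > h.py <<'E'
import numpy as np, cv2
from station import bot
from scipy.spatial.transform import Rotation as R
def snap(cam,name):
    s=bot.read_state(); c=bot.camera(cam)
    if 'hand_eye' in c:
        q=s['tcp_rot']; T=np.eye(4); T[:3,:3]=R.from_quat([q[1],q[2],q[3],q[0]]).as_matrix(); T[:3,3]=s['tcp_pos']
        M=T@np.array(c['hand_eye']); c['origin'],c['rotation']=M[:3,3],M[:3,:3]
    cv2.imwrite(f'pics/{name}.png',cv2.cvtColor(c['pixels'],cv2.COLOR_RGB2BGR))
    np.savez(f'pics/{name}.npz',K=c['intrinsics'],k1=c['k1'],o=c['origin'],r=c['rotation'])
def ray(name,u,v):
    d=np.load(f'pics/{name}.npz'); K=d['K']; k1=float(d['k1'])
    p=np.array([(u-K[0,2])/K[0,0],(v-K[1,2])/K[1,1]]); x=p.copy()
    for _ in range(30): x=p/(1+k1*(x@x))
    D=d['r']@np.array([x[0],-x[1],-1]); return d['o'],D
def onz(name,u,v,z):
    o,D=ray(name,u,v); return o+D*(z-o[2])/D[2]
def proj(name,P):
    d=np.load(f'pics/{name}.npz'); K=d['K']; c=d['r'].T@(np.array(P)-d['o']); x=np.array([c[0],-c[1]])/-c[2]
    x=x*(1+float(d['k1'])*(x@x)); return K[0,0]*x[0]+K[0,2],K[1,1]*x[1]+K[1,2]
def tri(obs):
    A=0;b=0
    for n,u,v in obs:
        o,D=ray(n,u,v);D=D/np.linalg.norm(D);P=np.eye(3)-np.outer(D,D);A=A+P;b=b+P@o
    return np.linalg.solve(A,b)
def big(name,u0,u1,v0,v1,out,f=None):
    im=cv2.imread(f'pics/{name}.png')[v0:v1,u0:u1]; f=f or min(800/(u1-u0),600/(v1-v0))
    cv2.imwrite(f'pics/{out}.png',cv2.resize(im,None,fx=f,fy=f,interpolation=cv2.INTER_CUBIC)); print(out,f)
E
python3 - <<'E'
from h import *
snap('scene','s0');snap('top','t0');snap('wrist','w0')
big('s0',0,512,0,384,'s0b');big('t0',0,512,0,384,'t0b')
for n in('s0','t0','w0'):
    d=np.load(f'pics/{n}.npz');print(n,d['o'].round(1),d['r'].round(3).tolist(),d['K'].round(1).tolist(),d['k1'])
print(bot.read_state())
E
```

```text
s0b 1.5625
t0b 1.5625
s0 [965.9 560.9 841.6] [0.331, 0.123, 0.344, 0.87] [[430.7, 0.0, 262.2], [0.0, 430.7, 188.1], [0.0, 0.0, 1.0]] -0.1188759180694788
t0 [ 348.2   -4.8 1035. ] [-0.703, -0.052, 0.059, 0.706] [[464.3, 0.0, 258.1], [0.0, 464.3, 197.3], [0.0, 0.0, 1.0]] -0.09701901163728172
w0 [176.3 604.6 384.2] [[0.391, -0.887, -0.246], [0.92, 0.377, 0.106], [-0.001, -0.268, 0.963]] [[271.9, 0.0, 256.8], [0.0, 271.9, 188.3], [0.0, 0.0, 1.0]] -0.03384012743971372
{'t': 0.15, 'q': array([ 1.07246355e+00,  4.94093080e-01,  1.34598701e+00, -2.21688359e-05,
        1.30250863e+00, -9.54640886e-02]), 'qd': array([-0.00082463, -0.00177554, -0.00047003,  0.00041738,  0.00082966,
        0.00094061]), 'tau': array([-1.38650823e-03, -8.79205084e+01, -3.82046056e+01,  7.03671598e-02,
        5.02524851e-02,  4.51181040e-05]), 'tcp_pos': array([244.88796053, 574.72767205, 238.44310758]), 'tcp_rot': array([-1.35484801e-04,  2.00071970e-01,  9.79781077e-01, -4.79373779e-04]), 'force': array([-0.29595386,  0.76315629,  0.50762995]), 'wrist_torque': array([0.0092682 , 0.04147942, 0.0155023 ]), 'gripper_force': 0.0, 'gripper_width': 90.92489123951428}
```

View pics/t0b.png

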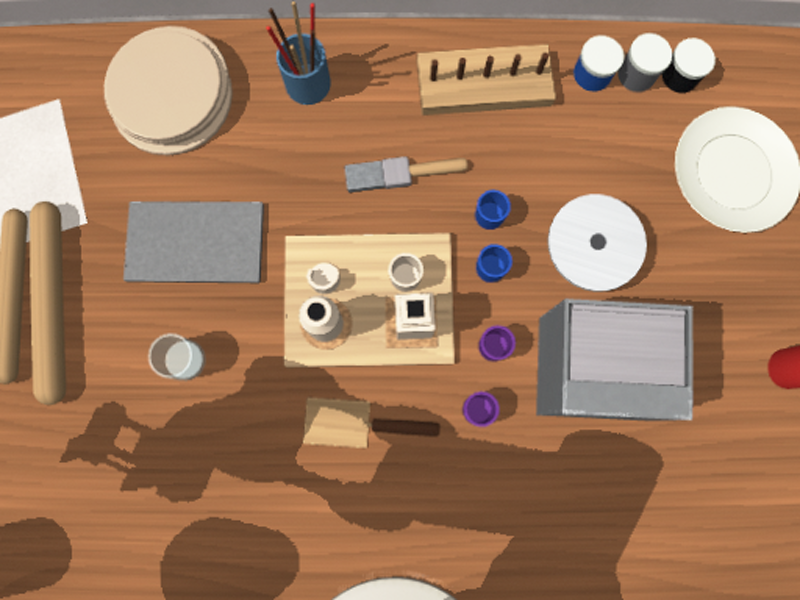

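View pics/s0b.png

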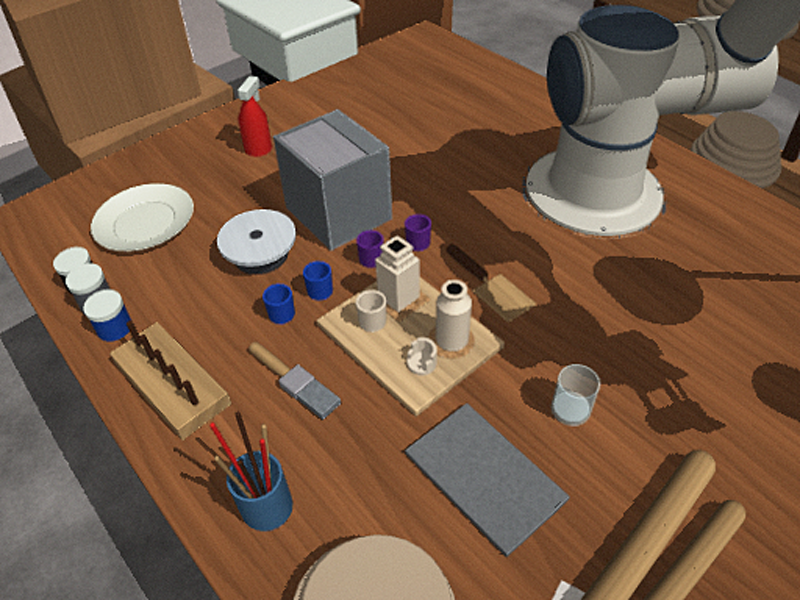

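The top view shows the board at (370,300), with the round vase at (317,316) and the square vase at (415,313). The broken cup is at (323,277) and the sound cup at (406,271). The bat is at (195,242), the wheel dot at (598,241), the bin flap at (627,345) and the jar at (175,356). The scene view agrees. All of these are pixels in the 1.5625x enlargements.

Run:
```python
import re
s=open('h.py').read()
s=s.replace("    np.savez","    r=np.array(c['rotation']); c['rotation']=r if r.size==9 else R.from_quat([r[1],r[2],r[3],r[0]]).as_matrix()\n    np.savez")
open('h.py','w').write(s)
from h import *
for n in('s0','t0'):
    d=dict(np.load(f'pics/{n}.npz')); r=d['r']
    if r.size==4: d['r']=R.from_quat([r[1],r[2],r[3],r[0]]).as_matrix(); np.savez(f'pics/{n}.npz',**d)
big('t0',175,305,145,240,'t0c',6);big('s0',195,335,140,270,'s0c',4.5)
F=1.5625
P=lambda *o:tri([(n,u/F,v/F) for n,u,v in o]).round(1)
print('wheel dot',P(('t0',598,241),('s0',256,234)))
print('round neck top',P(('t0',316,311),('s0',454,289)))
print('sq neck top',P(('t0',415,309),('s0',397,245)))
# bat corners top: t0 (130,202)(263,203)(261,282)(125,280); s0: (464,406),(568,496),(508,552),(405,451)
for a,b in [((130,202),(508,552)),((263,203),(405,451)),((261,282),(464,406)),((125,280),(568,496))]:
    print('bat',P(('t0',*a),('s0',*b)))
for a,b in [((566,301),(336,111)),((692,307),(277,146)),((692,411),(278,146))]: print('bin?',P(('t0',*a),('s0',*b)))
for c in [(566,301),(692,307),(692,411),(556,411)]: print('bin165',onz('t0',c[0]/F,c[1]/F,165).round(1))
for c in [(572,305),(686,310),(687,385),(570,380)]: print('flap165',onz('t0',c[0]/F,c[1]/F,165).round(1))
for c in [(285,236),(451,234),(454,362),(286,365)]: print('board15',onz('t0',c[0]/F,c[1]/F,15).round(1))
print('jar',onz('t0',183/F,358/F,0),onz('t0',170/F,355/F,70))
```

```text
t0c 6
s0c 4.5
wheel dot [ 597.6 -289.    52. ]
round neck top [487.   96.  134.1]
sq neck top [488.7 -28.4 136. ]
bat [669.1 388.9  13.6]
bat [667.5 191.1   7.5]
bat [550.7 190.9   2.2]
bat [552.6 389.8  10.5]
bin? [ 471.9 -181.8  295.6]
bin? [ 485.  -376.2  142.7]
bin? [ 394.4 -440.1   56.5]
bin165 [ 494.2 -213.6  165. ]
bin165 [ 486.2 -372.   165. ]
bin165 [ 358.4 -364.   165. ]
bin165 [ 360.7 -196.4  165. ]
flap165 [ 489.2 -220.8  165. ]
flap165 [ 482.5 -364.   165. ]
flap165 [ 390.  -359.5  165. ]
flap165 [ 397.6 -214.7  165. ]
board15 [616.3 155.1  15. ]
board15 [618.4 -85.6  15. ]
board15 [432.7 -86.9  15. ]
board15 [429.3 149.8  15. ]
jar [440.7016061  301.22605623   0.        ] [438.48445251 298.42726931  70.        ]
```

View pics/t0c.png

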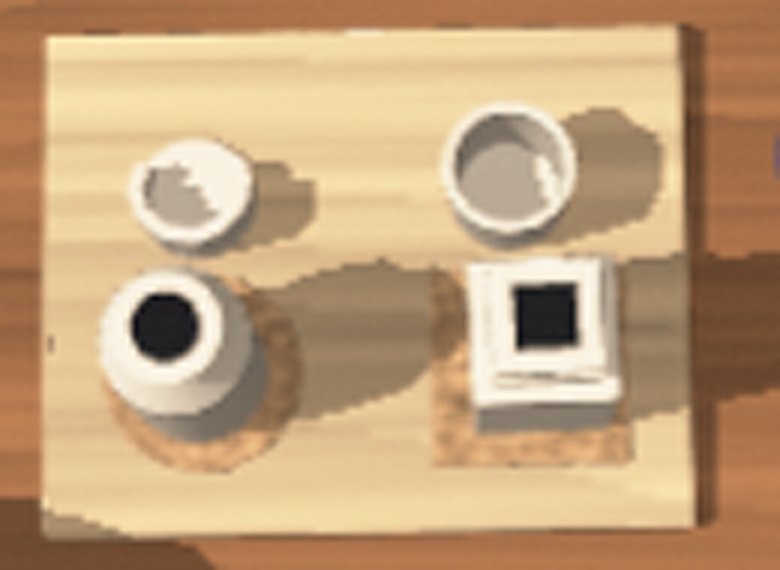

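View pics/s0c.png

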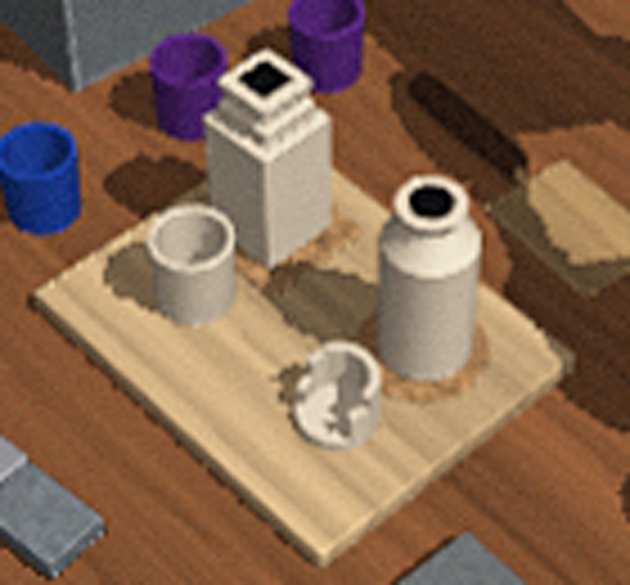

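Crop readings: round neck hole at (164,326) in the top crop and (431,201) in the scene crop. Square neck hole at (546,316) and (265,78). Cup rim centre at (509,168) and (191,240). The broken cup is near (192,192), and its break direction is still unclear.

Run:
```python
from h import *
t=lambda x,y:('t0',175+(x-2.5)/6,145+(y-2.5)/6); s=lambda x,y:('s0',195+(x-1.75)/4.5,140+(y-1.75)/4.5)
for n,a,b in [('round',(164,326),(431,201)),('square',(546,316),(265,78)),('cup rim',(509,168),(191,240)),('broken',(192,192),(340,372))]:
    print(n,tri([t(*a),s(*b)]).round(1))
for n,p,z in [('r hole',(164,326),133),('s hole',(546,316),133),('cup',(509,168),65),('broken rim L',(128,190),51),('broken rim R',(254,190),51),('broken top',(195,138),51),('broken bottom',(190,255),15),
 ('restR bottom',(205,472),18),('restR left',(106,395),18),('restR right',(301,378),18),('restS BL',(432,465),18),('restS BR',(632,465),18),('restS TR',(628,262),18),
 ('bLT',(46,36),15),('bRT',(680,26),15),('bRB',(696,526),15),('bLB',(43,538),15)]: print(n,onz(*t(*p),z).round(1))
for n,p,z in [('restR right',(488,345),18),('restR bot',(425,402),18),('rim cup',(191,240),65),('r',(431,201),133),('sq',(265,78),133),('s bat',(0,0),0)]: print('S',n,onz(*s(*p),z).round(1))
F=1.5625
for c in [(130,202),(263,203),(261,282),(125,280)]: print('bat12',onz('t0',c[0]/F,c[1]/F,12).round(1))
for c in [(508,552),(405,451),(464,406),(568,496)]: print('bat12 S',onz('s0',c[0]/F,c[1]/F,12).round(1))
print(onz('t0',598/F,241/F,50),onz('s0',256/F,234/F,50))
```

```text
round [487.1  96.  136.5]
square [490.  -28.6 136.1]
cup rim [554.7 -17.8  64.3]
broken [549.   96.3  51.5]
r hole [488.1  96.  133. ]
s hole [491.  -29.2 133. ]
cup [555.1 -18.3  65. ]
broken rim L [550.5 118.8  51. ]
broken rim R [550.3  73.4  51. ]
broken top [569.5  94.9  51. ]
broken bottom [533.1  99.8  15. ]
restR bottom [451.7  93.   18. ]
restR left [480.3 129.9  18. ]
restR right [486.4  58.   18. ]
restS BL [454.    9.8  18. ]
restS BR [453.7 -63.5  18. ]
restS TR [529.4 -63.   18. ]
bLT [617.3 155.4  15. ]
bRT [620.4 -83.9  15. ]
bRB [431.4 -86.9  15. ]
bLB [427.9 152.6  15. ]
S restR right [458.1 117.4  18. ]
S restR bot [510.7 122.6  18. ]
S rim cup [554.7 -16.7  65. ]
S r [484.4  94.2 133. ]
S sq [487.4 -30.6 133. ]
S s bat [ 478.8 -318.8    0. ]
bat12 [670.8 388.   12. ]
bat12 [667.2 189.2  12. ]
bat12 [549.1 188.7  12. ]
bat12 [553.1 388.2  12. ]
bat12 S [667.2 390.1  12. ]
bat12 S [668.2 194.2  12. ]
bat12 S [555.2 195.6  12. ]
bat12 S [552.4 391.1  12. ]
[ 599.18099377 -290.56315835   50.        ] [ 595.9686024 -289.6689193   50.       ]
```

Request:
play_rows(
  moves=[
    [[0, 0, -0.1], [0, 0, -0.1], 0.0],
    [[0, -0.3, -0.1], [0, 0, -0.25], 0.0],
    [[0, -0.6, -0.1], [0, 0, -0.385], 0.0],
    [[0, -0.9, -0.1], [0, 0, -0.385], 0.0],
    [[0, -0.9, -0.1], [0, 0, -0.385], 0.0],
    [[0, -0.9, -0.1], [0, 0, -0.385], 0.0],
  ],
)

```text
t: 0.75
tcp_pos: [191.9, 450.3, 254.3]
tcp_rot: [0.0, -0.0, 1.0, 0.0]
force: [0.0, 0.2, 0.2]
gripper_width: 47.0
gripper_force: 0.0
```

Estimates so far, in mm:

| Item | Position |
|---|---|
| Round vase | ≈(487,95.5) |
| Square vase | ≈(490,-28.5) |
| Cup | (555,-18) |
| Broken cup | (550,96) |
| Bat | (610,289) |
| Wheel | (597.5,-290) |
| Bin | (425,-289.5), yaw -0.05 |

Next I move above the round vase and check with the wrist camera.

Request:
play_rows(
  moves=[
    [[-0.33, -0.2, 0], [0, 0, 0], -0.65],
    [[-0.6, -0.4, 0], [0, 0, 0], -0.65],
    [[-0.98, -0.6, 0], [0, 0, 0], -0.65],
    [[-0.98, -0.9, 0], [0, 0, 0], -0.65],
    [[-0.98, -0.98, 0], [0, 0, 0], -0.65],
    [[-0.98, -0.98, 0], [0, 0, 0], -0.65],
  ],
)

```text
t: 1.35
tcp_pos: [340.7, 302.2, 253.8]
tcp_rot: [0.0, 0.001, 1.0, -0.0]
force: [-0.6, -0.2, -1.0]
gripper_width: 74.9
gripper_force: 0.0
```

Request:
play_rows(
  moves=[
    [[-0.3, -0.3, 0], [0, 0, 0], -0.65],
    [[-0.6, -0.6, 0], [0, 0, 0], -0.65],
    [[-0.7, -0.9, 0], [0, 0, 0], -0.65],
    [[-0.7, -0.98, 0], [0, 0, 0], -0.65],
    [[-0.7, -0.98, 0], [0, 0, 0], -0.65],
    [[-0.7, -0.98, 0], [0, 0, 0], -0.65],
  ],
)

```text
t: 1.95
tcp_pos: [445.1, 157.3, 253.8]
tcp_rot: [0.0, 0.001, 1.0, 0.0]
force: [-0.0, 0.1, -0.1]
gripper_width: 75.9
gripper_force: 0.0
```

Run:
```python
from h import *
s=bot.read_state();print(s['tcp_pos'],s['qd'].round(3));snap('wrist','w1')
d=np.load('pics/w1.npz');print(d['o'],d['r'].round(2).tolist())
for n,p in [('round',(487,95.5,133)),('sq',(490,-28.5,133)),('cup',(555,-18,65)),('br',(550,96,51))]: print(n,proj('w1',p))
big('w1',0,512,0,384,'w1b')
```

```text
[445.14730391 157.29908558 253.84371574] [ 0.033 -0.005  0.01   0.002  0.001  0.004]
[370.43078233 157.32301513 399.59305628] [[0.0, -0.96, -0.27], [1.0, 0.0, -0.0], [0.0, -0.27, 0.96]]
round (np.float64(198.38322125553293), np.float64(226.77272898878263))
sq (np.float64(84.22667373798618), np.float64(228.93353187024843))
cup (np.float64(129.58635747537772), np.float64(252.19653187609086))
br (np.float64(213.2925316056697), np.float64(244.50988584342585))
w1b 1.5625
```

View pics/w1b.png

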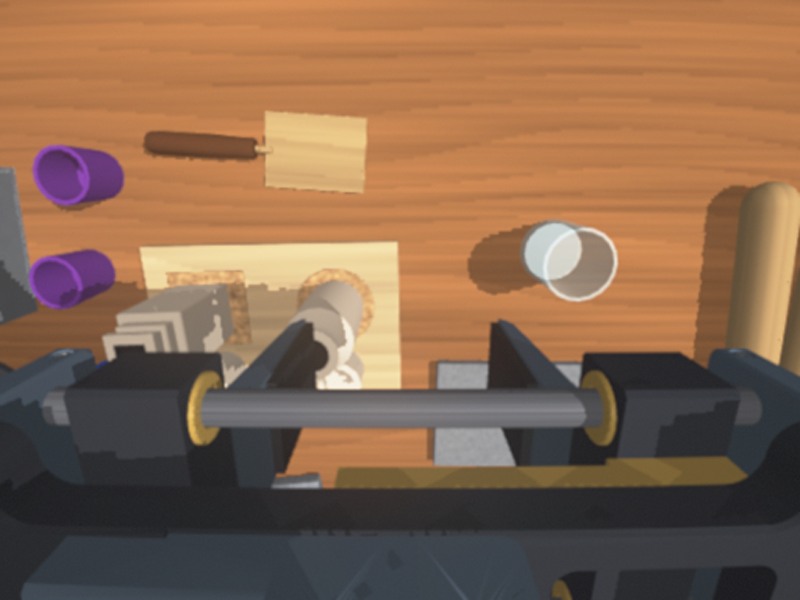

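The wrist view shows the round vase's hole at (321,356), partly hidden by the finger, and the square vase's hole at (130,350). Both agree with the estimates within a few millimetres. Now I grasp the round vase.

Request:
play_rows(
  moves=[
    [[-0.15, -0.2, 0], [0, 0, 0], -0.65],
    [[-0.28, -0.41, 0], [0, 0, 0], -0.65],
    [[-0.28, -0.41, 0.2], [0, 0, 0], -0.65],
    [[-0.28, -0.41, 0.4], [0, 0, 0], -0.65],
    [[-0.28, -0.41, 0.6], [0, 0, 0], -0.65],
    [[-0.28, -0.41, 0.7], [0, 0, 0], -0.65],
    [[-0.28, -0.41, 0.8], [0, 0, 0], -0.65],
    [[-0.28, -0.41, 0.9], [0, 0, 0], -0.65],
    [[-0.28, -0.41, 0.98], [0, 0, 0], -0.65],
    [[-0.28, -0.41, 0.98], [0, 0, 0], -0.65],
  ],
)

```text
t: 3.0
tcp_pos: [485.6, 96.9, 105.7]
tcp_rot: [-0.001, -0.001, 1.0, 0.0]
force: [0.4, 0.6, 1.0]
gripper_width: 75.5
gripper_force: 0.0
```

Request:
play_rows(
  moves=[
    [[0, 0, 0.06], [0, 0, 0], -0.65],
    [[0, 0, 0.06], [0, 0, 0], -0.2],
    [[0, 0, 0.06], [0, 0, 0], 0.1],
    [[0, 0, 0.06], [0, 0, 0], 0.5],
    [[0, 0, 0.06], [0, 0, 0], 0.8],
    [[0, 0, 0.06], [0, 0, 0], 0.8],
    [[0, 0, 0.06], [0, 0, 0], 0.8],
  ],
)

```text
t: 3.7
tcp_pos: [486.5, 95.4, 98.3]
tcp_rot: [0.0, -0.0, 1.0, 0.0]
force: [-1.1, 1.5, 6.7]
gripper_width: 51.1
gripper_force: 30.0
```

Request:
play_rows(
  moves=[
    [[0, 0, -0.1], [0, 0, 0], 0.8],
    [[0, 0, -0.25], [0, 0, 0], 0.8],
    [[0, 0, -0.45], [0, 0, 0], 0.8],
    [[0, 0, -0.6], [0, 0, 0], 0.8],
    [[-0.1, 0.2, -0.6], [0, 0, 0], 0.8],
    [[-0.3, 0.4, -0.6], [0, 0, 0], 0.8],
    [[-0.5, 0.6, -0.6], [0, 0, 0], 0.8],
    [[-0.7, 0.8, -0.6], [0, 0, 0], 0.8],
    [[-0.82, 0.95, -0.6], [0, 0, 0], 0.8],
    [[-0.82, 1.0, -0.6], [0, 0, 0], 0.8],
    [[-0.82, 1.0, -0.6], [0, 0, 0], 0.8],
  ],
)

```text
t: 4.8
tcp_pos: [608.6, 246.1, 187.2]
tcp_rot: [-0.001, -0.001, 1.0, -0.0]
force: [0.1, -0.5, -1.4]
gripper_width: 51.2
gripper_force: 30.0
```

Request:
play_rows(
  moves=[
    [[0, 0.2, 0], [0, 0, 0], 0.8],
    [[0, 0.4, 0], [0, 0, 0], 0.8],
    [[0, 0.6, 0], [0, 0, 0], 0.8],
    [[0, 0.69, 0], [0, 0, 0], 0.8],
    [[0, 0.69, 0.15], [0, 0, 0], 0.8],
    [[0, 0.69, 0.3], [0, 0, 0], 0.8],
    [[0, 0.69, 0.4], [0, 0, 0], 0.8],
    [[0, 0.69, 0.5], [0, 0, 0], 0.8],
    [[0, 0.69, 0.55], [0, 0, 0], 0.8],
    [[0, 0.69, 0.55], [0, 0, 0], 0.8],
  ],
)

```text
t: 5.8
tcp_pos: [608.8, 348.4, 104.5]
tcp_rot: [-0.001, -0.0, 1.0, -0.0]
force: [-0.4, -0.1, -1.2]
gripper_width: 51.0
gripper_force: 30.0
```

Request:
play_rows(
  moves=[
    [[0, 0, 0.03], [0, 0, 0], 0.8],
    [[0, 0, 0.05], [0, 0, 0], 0.8],
    [[0, 0, 0.065], [0, 0, 0], 0.8],
    [[0, 0, 0.075], [0, 0, 0], 0.8],
    [[0, 0, 0.075], [0, 0, 0], 0.8],
  ],
)

```text
t: 6.3
tcp_pos: [609.1, 348.9, 94.1]
tcp_rot: [-0.0, -0.0, 1.0, -0.0]
force: [-0.1, -0.4, -1.4]
gripper_width: 51.1
gripper_force: 30.0
```

Request:
play_rows(
  moves=[
    [[0, 0, 0.007], [0, 0, 0], 0.8],
    [[0, 0, 0.014], [0, 0, 0], 0.8],
    [[0, 0, 0.014], [0, 0, 0], 0.8],
  ],
)

```text
t: 6.6
tcp_pos: [609.3, 349.0, 92.3]
tcp_rot: [0.0, -0.0, 1.0, 0.0]
force: [-0.1, 0.2, 1.2]
gripper_width: 51.3
gripper_force: 30.0
```

Request:
play_rows(
  moves=[
    [[0, 0, 0], [0, 0, 0], 0.1],
    [[0, 0, 0], [0, 0, 0], -0.3],
    [[0, 0, 0], [0, 0, 0], -0.65],
    [[0, 0, 0], [0, 0, 0], -0.65],
    [[0, 0, -0.15], [0, 0, 0], -0.65],
    [[0, 0, -0.4], [0, 0, 0], -0.65],
    [[0, 0, -0.67], [0, 0, 0], -0.65],
    [[0, -0.2, -0.67], [0, 0, 0], -0.65],
    [[0, -0.5, -0.67], [0, 0, 0], -0.65],
    [[0, -0.8, -0.67], [0, 0, 0], -0.65],
    [[0, -1, -0.67], [0, 0, 0], -0.65],
    [[0, -1, -0.67], [0, 0, 0], -0.65],
  ],
)

```text
t: 7.8
tcp_pos: [609.2, 195.3, 192.7]
tcp_rot: [-0.0, 0.001, 1.0, -0.0]
force: [0.4, 0.2, -0.2]
gripper_width: 74.8
gripper_force: 0.0
```

Request:
play_rows(
  moves=[
    [[0.3, -0.3, 0], [0, 0, 0], -0.65],
    [[0.5, -0.6, 0], [0, 0, 0], -0.65],
    [[0.75, -0.9, 0], [0, 0, 0], -0.65],
    [[0.79, -1, 0], [0, 0, 0], -0.65],
    [[0.79, -1, 0], [0, 0, 0], -0.65],
    [[0.79, -1, 0], [0, 0, 0], -0.65],
  ],
)

```text
t: 8.4
tcp_pos: [490.9, 48.7, 192.9]
tcp_rot: [0.0, 0.0, 1.0, 0.0]
force: [-0.5, -0.3, 0.8]
gripper_width: 75.2
gripper_force: 0.0
```

Run:
```python
from h import *
s=bot.read_state();print(s['tcp_pos']);snap('wrist','w2')
for n,p in [('sq',(490,-28.5,133)),('rr',(488.5,94,18))]: print(n,proj('w2',p))
big('w2',0,512,0,384,'w2b')
```

```text
[490.8886605   48.72427516 192.93129238]
sq (np.float64(160.65301254599098), np.float64(208.14174291799543))
rr (np.float64(294.0738662433826), np.float64(174.72235398379235))
w2b 1.5625
```

View pics/w2b.png

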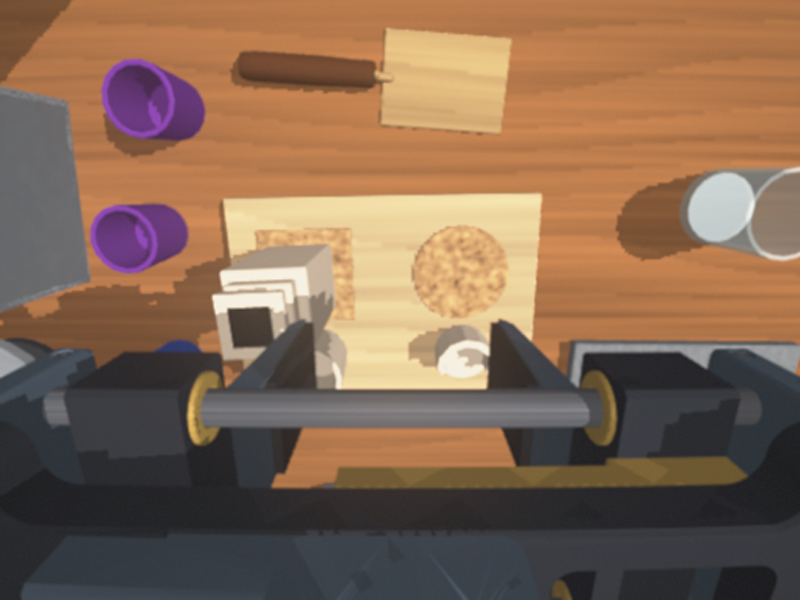

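The wrist view shows the square hole at (250,327) and the round rest at (460,271), both within 2 mm of the estimates. Next I grasp the square vase.

Request:
play_rows(
  moves=[
    [[0.005, -0.25, 0], [0, 0, 0], -0.65],
    [[0.005, -0.515, 0], [0, 0, 0], -0.65],
    [[0.005, -0.515, 0], [0, 0, 0], -0.65],
    [[0.005, -0.515, 0.2], [0, 0, 0], -0.65],
    [[0.005, -0.515, 0.35], [0, 0, 0], -0.65],
    [[0.005, -0.515, 0.45], [0, 0, 0], -0.65],
    [[0.005, -0.515, 0.55], [0, 0, 0], -0.65],
    [[0.005, -0.515, 0.63], [0, 0, 0], -0.65],
    [[0.005, -0.515, 0.63], [0, 0, 0], -0.65],
  ],
)

```text
t: 9.35
tcp_pos: [490.0, -27.1, 96.7]
tcp_rot: [-0.001, -0.001, 1.0, 0.0]
force: [-0.2, 0.1, 0.5]
gripper_width: 75.2
gripper_force: 0.0
```

Request:
play_rows(
  moves=[
    [[0, 0, 0], [0, 0, 0], -0.4],
    [[0, 0, 0], [0, 0, 0], -0.2],
    [[0, 0, 0], [0, 0, 0], 0.1],
    [[0, 0, 0], [0, 0, 0], 0.5],
    [[0, 0, 0], [0, 0, 0], 0.8],
    [[0, 0, 0], [0, 0, 0], 0.8],
    [[0, 0, 0], [0, 0, 0], 0.8],
  ],
)

```text
t: 10.05
tcp_pos: [490.4, -28.3, 98.5]
tcp_rot: [0.001, -0.0, 1.0, 0.0]
force: [0.6, 2.3, 6.7]
gripper_width: 50.4
gripper_force: 29.5
```

Request:
play_rows(
  moves=[
    [[0, 0, -0.1], [0, 0, 0], 0.8],
    [[0, 0, -0.25], [0, 0, 0], 0.8],
    [[0, 0, -0.45], [0, 0, 0], 0.8],
    [[0, 0, -0.6], [0, 0, 0], 0.8],
    [[-0.1, 0.2, -0.6], [0, 0, 0], 0.8],
    [[-0.3, 0.4, -0.6], [0, 0, 0], 0.8],
    [[-0.5, 0.6, -0.6], [0, 0, 0], 0.8],
    [[-0.7, 0.8, -0.6], [0, 0, 0], 0.8],
    [[-0.8, 0.95, -0.6], [0, 0, 0], 0.8],
    [[-0.8, 1.0, -0.6], [0, 0, 0], 0.8],
    [[-0.8, 1.0, -0.6], [0, 0, 0], 0.8],
  ],
)

```text
t: 11.15
tcp_pos: [609.3, 122.4, 187.5]
tcp_rot: [-0.001, -0.001, 1.0, -0.0]
force: [-0.6, -0.4, -4.1]
gripper_width: 50.8
gripper_force: 29.4
```

Request:
play_rows(
  moves=[
    [[0, 0.2, 0], [0, 0, 0], 0.8],
    [[0, 0.4, 0], [0, 0, 0], 0.8],
    [[0, 0.6, 0], [0, 0, 0], 0.8],
    [[0, 0.715, 0], [0, 0, 0], 0.8],
    [[0, 0.715, 0.15], [0, 0, 0], 0.8],
    [[0, 0.715, 0.3], [0, 0, 0], 0.8],
    [[0, 0.715, 0.45], [0, 0, 0], 0.8],
    [[0, 0.715, 0.55], [0, 0, 0], 0.8],
    [[0, 0.715, 0.6], [0, 0, 0], 0.8],
    [[0, 0.715, 0.62], [0, 0, 0], 0.8],
    [[0, 0.715, 0.62], [0, 0, 0], 0.8],
  ],
)

```text
t: 12.25
tcp_pos: [610.1, 228.7, 95.4]
tcp_rot: [0.0, -0.0, 1.0, 0.0]
force: [-0.4, 0.6, -3.0]
gripper_width: 50.6
gripper_force: 29.4
```

Request:
play_rows(
  moves=[
    [[0, 0, 0.008], [0, 0, 0], 0.8],
    [[0, 0, 0.015], [0, 0, 0], 0.8],
    [[0, 0, 0.02], [0, 0, 0], 0.8],
    [[0, 0, 0.02], [0, 0, 0], 0.8],
  ],
)

```text
t: 12.65
tcp_pos: [610.1, 229.0, 92.6]
tcp_rot: [0.0, -0.0, 1.0, 0.0]
force: [-1.2, -1.7, 2.5]
gripper_width: 50.6
gripper_force: 29.5
```

Request:
play_rows(
  moves=[
    [[0, 0, 0], [0, 0, 0], 0.1],
    [[0, 0, 0], [0, 0, 0], -0.3],
    [[0, 0, 0], [0, 0, 0], -0.6],
    [[0, 0, 0], [0, 0, 0], -0.6],
    [[0, 0, -0.15], [0, 0, 0], -0.6],
    [[0, 0, -0.4], [0, 0, 0], -0.6],
    [[0, 0, -0.6], [0, 0, 0], -0.6],
    [[0, -0.2, -0.6], [0, 0, 0], -0.6],
    [[0, -0.5, -0.6], [0, 0, 0], -0.6],
    [[0, -0.8, -0.6], [0, 0, 0], -0.6],
    [[0, -1, -0.6], [0, 0, 0], -0.6],
    [[0, -1, -0.6], [0, 0, 0], -0.6],
  ],
)

```text
t: 13.85
tcp_pos: [610.0, 75.4, 182.1]
tcp_rot: [-0.0, 0.001, 1.0, -0.0]
force: [0.4, 0.8, -1.1]
gripper_width: 72.6
gripper_force: 0.0
```

Request:
play_rows(
  moves=[
    [[0, -0.25, 0], [0, 0, 0], -0.4],
    [[0, -0.25, 0], [0, 0, 0], -0.4],
    [[0, -0.25, 0], [0, 0, 0], -0.4],
  ],
)

```text
t: 14.15
tcp_pos: [610.0, 41.5, 182.0]
tcp_rot: [-0.0, 0.0, 1.0, 0.0]
force: [0.6, 0.3, 0.0]
gripper_width: 63.8
gripper_force: 0.0
```

Run:
```python
from h import *
s=bot.read_state();print(s['tcp_pos']);snap('wrist','w3');snap('top','t3');snap('scene','s3')
for n,p in [('cup',(555,-18,65)),('br',(550,96,51)),('br base',(550,96,15))]: print(n,proj('w3',p))
a=cv2.resize(cv2.imread('pics/w3.png')[90:250,100:400],None,fx=2.6,fy=2.6,interpolation=cv2.INTER_CUBIC)
b=cv2.imread('pics/t3.png')[100:190,70:210];c=cv2.imread('pics/s3.png')[200:300,240:370]
b=cv2.resize(b,(250,160));c=cv2.resize(c,(208,160))
m=np.zeros((a.shape[0]+160,780,3),np.uint8);m[:a.shape[0]]=a[:,:780];m[a.shape[0]:,:250]=b;m[a.shape[0]:,250:458]=c
cv2.imwrite('pics/m3.png',m);print(m.shape)
```

```text
[610.00606376  41.45623946 182.01883258]
cup (np.float64(194.22236614243008), np.float64(134.355600440788))
br (np.float64(311.2242130837694), np.float64(128.19298722603332))
br base (np.float64(305.0298535274965), np.float64(126.44950679513329))
(576, 780, 3)
```

View pics/m3.png

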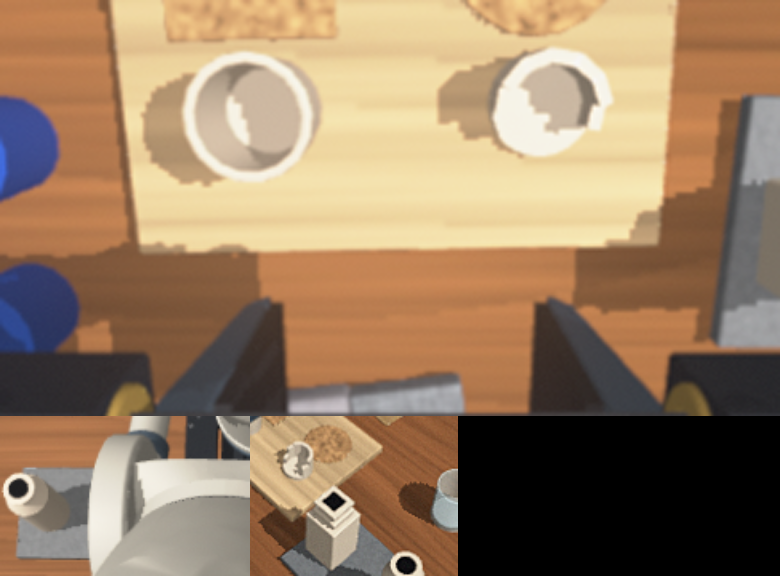

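The wrist view shows the cup rim centred at (250,117) and the broken cup at (552,106), with its gap facing image-down, which is +x. So the broken cup's yaw is about 0 and it can be gripped along y. The vases stand upright on the bat. Now the sound cup, at (555.5,-16.7).

Request:
play_rows(
  moves=[
    [[0.18, -0.2, 0], [0, 0, 0], -0.5],
    [[0.365, -0.388, 0], [0, 0, 0], -0.5],
    [[0.365, -0.388, 0.1], [0, 0, 0], -0.5],
    [[0.365, -0.388, 0.3], [0, 0, 0], -0.5],
    [[0.365, -0.388, 0.5], [0, 0, 0], -0.5],
    [[0.365, -0.388, 0.65], [0, 0, 0], -0.5],
    [[0.365, -0.388, 0.8], [0, 0, 0], -0.5],
    [[0.365, -0.388, 0.87], [0, 0, 0], -0.5],
    [[0.365, -0.388, 0.87], [0, 0, 0], -0.5],
  ],
)

```text
t: 15.2
tcp_pos: [554.7, -16.1, 50.5]
tcp_rot: [-0.001, -0.001, 1.0, 0.0]
force: [0.3, 0.3, -0.4]
gripper_width: 68.7
gripper_force: 0.0
```

Request:
play_rows(
  moves=[
    [[0, 0, 0], [0, 0, 0], -0.3],
    [[0, 0, 0], [0, 0, 0], -0.1],
    [[0, 0, 0], [0, 0, 0], 0.1],
    [[0, 0, 0], [0, 0, 0], 0.5],
    [[0, 0, 0], [0, 0, 0], 0.8],
    [[0, 0, 0], [0, 0, 0], 0.8],
    [[0, 0, 0], [0, 0, 0], 0.8],
  ],
)

```text
t: 15.9
tcp_pos: [555.8, -16.8, 52.5]
tcp_rot: [0.001, -0.0, 1.0, -0.0]
force: [-0.8, 0.3, 7.9]
gripper_width: 46.8
gripper_force: 30.0
```

Request:
play_rows(
  moves=[
    [[0, 0, -0.1], [0, 0, 0], 0.8],
    [[0, 0, -0.3], [0, 0, 0], 0.8],
    [[0, 0, -0.5], [0, 0, 0], 0.8],
    [[0, 0, -0.75], [0, 0, 0], 0.8],
    [[-0.05, -0.2, -0.75], [0, 0, 0], 0.8],
    [[-0.1, -0.45, -0.75], [0, 0, 0], 0.8],
    [[-0.2, -0.7, -0.75], [0, 0, 0], 0.8],
    [[-0.27, -0.9, -0.75], [0, 0, 0], 0.8],
    [[-0.27, -1, -0.75], [0, 0, 0], 0.8],
    [[-0.27, -1, -0.75], [0, 0, 0], 0.8],
  ],
)

```text
t: 16.9
tcp_pos: [595.5, -168.4, 164.0]
tcp_rot: [-0.0, 0.001, 1.0, -0.0]
force: [-0.5, 0.8, -0.8]
gripper_width: 46.7
gripper_force: 30.0
```

Request:
play_rows(
  moves=[
    [[0, -0.25, 0], [0, 0, 0], 0.8],
    [[0, -0.5, 0], [0, 0, 0], 0.8],
    [[0, -0.7, 0], [0, 0, 0], 0.8],
    [[0, -0.82, 0], [0, 0, 0], 0.8],
    [[0, -0.82, 0.1], [0, 0, 0], 0.8],
    [[0, -0.82, 0.25], [0, 0, 0], 0.8],
    [[0, -0.82, 0.35], [0, 0, 0], 0.8],
    [[0, -0.82, 0.42], [0, 0, 0], 0.8],
    [[0, -0.82, 0.42], [0, 0, 0], 0.8],
  ],
)

```text
t: 17.8
tcp_pos: [595.3, -288.7, 99.8]
tcp_rot: [-0.001, -0.0, 1.0, 0.001]
force: [-0.5, 0.3, -0.5]
gripper_width: 46.4
gripper_force: 30.0
```

Now down 12 mm, gently, with a small xy correction.

Request:
play_rows(
  moves=[
    [[-0.012, -0.004, 0.03], [0, 0, 0], 0.8],
    [[-0.012, -0.004, 0.05], [0, 0, 0], 0.8],
    [[-0.012, -0.004, 0.065], [0, 0, 0], 0.8],
    [[-0.012, -0.004, 0.075], [0, 0, 0], 0.8],
    [[-0.012, -0.004, 0.082], [0, 0, 0], 0.8],
    [[-0.012, -0.004, 0.082], [0, 0, 0], 0.8],
  ],
)

```text
t: 18.4
tcp_pos: [597.6, -290.4, 88.8]
tcp_rot: [-0.0, -0.0, 1.0, -0.0]
force: [0.7, -0.0, -1.4]
gripper_width: 46.8
gripper_force: 30.0
```

Request:
play_rows(
  moves=[
    [[0, 0, 0.006], [0, 0, 0], 0.8],
    [[0, 0, 0.012], [0, 0, 0], 0.8],
    [[0, 0, 0.012], [0, 0, 0], 0.8],
  ],
)

```text
t: 18.7
tcp_pos: [597.8, -290.5, 87.5]
tcp_rot: [0.0, -0.0, 1.0, -0.0]
force: [-1.7, 0.4, 6.8]
gripper_width: 46.6
gripper_force: 30.0
```

Request:
play_rows(
  moves=[
    [[0, 0, 0], [0, 0, 0], 0.1],
    [[0, 0, 0], [0, 0, 0], -0.2],
    [[0, 0, 0], [0, 0, 0], -0.5],
    [[0, 0, 0], [0, 0, 0], -0.5],
    [[0, 0, -0.15], [0, 0, 0], -0.5],
    [[0, 0, -0.4], [0, 0, 0], -0.5],
    [[0, 0, -0.65], [0, 0, 0], -0.5],
    [[0, 0.2, -0.65], [0, 0, 0], -0.5],
    [[0, 0.5, -0.65], [0, 0, 0], -0.5],
    [[0, 0.8, -0.65], [0, 0, 0], -0.5],
    [[0, 1, -0.65], [0, 0, 0], -0.5],
    [[0, 1, -0.65], [0, 0, 0], -0.5],
  ],
)

```text
t: 19.9
tcp_pos: [597.3, -136.7, 184.5]
tcp_rot: [-0.0, -0.002, 1.0, 0.0]
force: [-0.2, -0.3, -0.5]
gripper_width: 68.5
gripper_force: 0.0
```

Request:
play_rows(
  moves=[
    [[0.1, 0.3, 0], [0, 0, 0], -0.5],
    [[0.2, 0.6, 0], [0, 0, 0], -0.5],
    [[0.305, 0.85, 0], [0, 0, 0], -0.5],
    [[0.305, 1, 0], [0, 0, 0], -0.5],
    [[0.305, 1, 0], [0, 0, 0], -0.5],
  ],
)

```text
t: 20.4
tcp_pos: [551.5, 11.6, 184.6]
tcp_rot: [0.0, -0.001, 1.0, 0.0]
force: [-0.5, -1.3, 0.7]
gripper_width: 68.3
gripper_force: 0.0
```

Run:
```python
from h import *
s=bot.read_state();print(s['tcp_pos'],s['gripper_width']);snap('top','t4');snap('scene','s4')
for n in('t4','s4'): print(n,'cup rim',proj(n,(597.5,-290,100)),'base',proj(n,(597.5,-290,50)))
a=cv2.imread('pics/t4.png');b=cv2.imread('pics/s4.png')
m=np.hstack([cv2.resize(a[110:200,340:430],(390,390),interpolation=2),cv2.resize(b[110:200,120:210],(390,390),interpolation=2)])
cv2.imwrite('pics/m4.png',m)
```

```text
[551.48393023  11.60249438 184.62157002] 68.28076948336799
t4 cup rim (np.float64(388.9760301679081), np.float64(149.136460535116)) base (np.float64(382.50805278085755), np.float64(154.9807773079131))
s4 cup rim (np.float64(160.00853572692853), np.float64(136.12124727724074)) base (np.float64(163.30953047882443), np.float64(149.9528454277143))
```

View pics/m4.png

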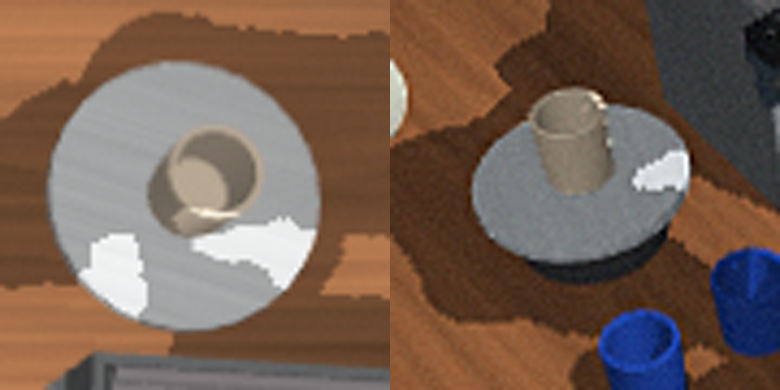

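The top crop shows the wheel circle centred at (184,195), exactly under the cup's base. Next, the broken cup.

Request:
play_rows(
  moves=[
    [[0, 0.3, 0], [0, 0, 0], -0.5],
    [[0, 0.568, 0], [0, 0, 0], -0.5],
    [[0, 0.568, 0.1], [0, 0, 0], -0.5],
    [[0, 0.568, 0.35], [0, 0, 0], -0.5],
    [[0, 0.568, 0.6], [0, 0, 0], -0.5],
    [[0, 0.568, 0.75], [0, 0, 0], -0.5],
    [[0, 0.568, 0.85], [0, 0, 0], -0.5],
    [[0, 0.568, 0.92], [0, 0, 0], -0.5],
    [[0, 0.568, 0.93], [0, 0, 0], -0.5],
    [[0, 0.568, 0.93], [0, 0, 0], -0.5],
  ],
)

```text
t: 21.5
tcp_pos: [552.2, 94.3, 45.2]
tcp_rot: [0.0, 0.0, 1.0, -0.0]
force: [0.1, 0.1, 0.1]
gripper_width: 68.8
gripper_force: 0.0
```

Request:
play_rows(
  moves=[
    [[0, 0, 0], [0, 0, 0], -0.3],
    [[0, 0, 0], [0, 0, 0], -0.1],
    [[0, 0, 0], [0, 0, 0], 0.1],
    [[0, 0, 0], [0, 0, 0], 0.5],
    [[0, 0, 0], [0, 0, 0], 0.8],
    [[0, 0, 0], [0, 0, 0], 0.8],
    [[0, 0, 0], [0, 0, 0], 0.8],
  ],
)

```text
t: 22.2
tcp_pos: [552.0, 94.9, 45.4]
tcp_rot: [0.0, -0.0, 1.0, 0.0]
force: [-0.6, 0.4, 5.3]
gripper_width: 43.8
gripper_force: 30.0
```

Request:
play_rows(
  moves=[
    [[0, 0, -0.15], [0, 0, 0], 0.8],
    [[0, 0, -0.45], [0, 0, 0], 0.8],
    [[0, 0, -0.75], [0, 0, 0], 0.8],
    [[0, -0.1, -1], [0, 0, 0], 0.8],
    [[0.1, -0.4, -1], [0, 0, 0], 0.8],
    [[0.2, -0.7, -1], [0, 0, 0], 0.8],
    [[0.3, -1, -1], [0, 0, 0], 0.8],
    [[0.3, -1, -1], [0, 0, 0], 0.8],
  ],
)

```text
t: 23.0
tcp_pos: [505.2, -59.3, 195.2]
tcp_rot: [-0.0, 0.002, 1.0, -0.001]
force: [-0.7, 0.1, -0.9]
gripper_width: 43.8
gripper_force: 30.0
```

Request:
play_rows(
  moves=[
    [[0.1, -0.25, -0.15], [0, 0, 0], 0.8],
    [[0.2, -0.5, -0.3], [0, 0, 0], 0.8],
    [[0.35, -0.75, -0.4], [0, 0, 0], 0.8],
    [[0.47, -1, -0.4], [0, 0, 0], 0.8],
    [[0.47, -1, -0.4], [0, 0, 0], 0.8],
    [[0.47, -1, -0.4], [0, 0, 0], 0.8],
  ],
)

```text
t: 23.6
tcp_pos: [436.2, -205.5, 255.0]
tcp_rot: [0.0, 0.001, 1.0, 0.0]
force: [0.5, 0.4, -1.0]
gripper_width: 43.8
gripper_force: 30.0
```

Request:
play_rows(
  moves=[
    [[0, -0.25, 0], [0, 0, 0], 0.8],
    [[0, -0.5, 0], [0, 0, 0], 0.8],
    [[0, -0.565, 0], [0, 0, 0], 0.8],
    [[0, -0.565, 0], [0, 0, 0], 0.8],
    [[0, -0.565, 0], [0, 0, 0], 0.8],
  ],
)

```text
t: 24.1
tcp_pos: [436.6, -288.4, 254.7]
tcp_rot: [-0.0, -0.001, 1.0, 0.001]
force: [0.5, 0.2, -0.4]
gripper_width: 44.0
gripper_force: 30.0
```

Run:
```python
from h import *
s=bot.read_state();print(s['tcp_pos'],s['gripper_width']);snap('scene','s5')
for c in [(492.5,-213,165),(489,-373,165),(358,-207,165),(351,-367,165),(436.5,-290,165),(486,-293,165),(396,-288.5,165)]: print(proj('s5',c))
big('s5',140,290,30,170,'s5b',4)
```

```text
[ 436.61410286 -288.39409416  254.65168171] 44.009192623019715
(np.float64(205.76455242262665), np.float64(113.13797369815366))
(np.float64(173.24692987086726), np.float64(87.14300942804313))
(np.float64(247.18791973336963), np.float64(93.62122543924173))
(np.float64(214.00456749418453), np.float64(69.65322487754132))
(np.float64(205.79520055052376), np.float64(92.1003732046095))
(np.float64(190.28918024267196), np.float64(98.88447668946442))
(np.float64(217.9032254552715), np.float64(86.60316293547609))
s5b 4
```

View pics/s5b.png

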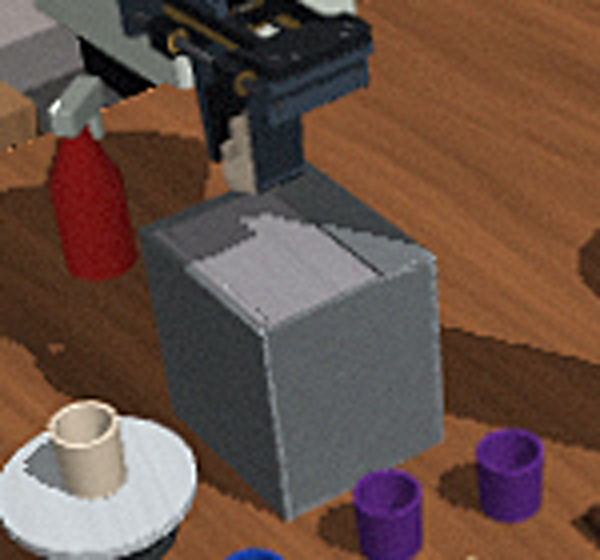

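The scene view shows the broken cup held above the flap, and the bin corners match the estimate. Now I push the flap down.

Request:
play_rows(
  moves=[
    [[0, -0.005, 0.2], [0, 0, 0.04], 0.8],
    [[0, -0.005, 0.32], [0, 0, 0.04], 0.8],
    [[0, -0.005, 0.4], [0, 0, 0.04], 0.8],
    [[0, -0.005, 0.48], [0, 0, 0.04], 0.8],
    [[0, -0.005, 0.56], [0, 0, 0.04], 0.8],
    [[0, -0.005, 0.64], [0, 0, 0.04], 0.8],
    [[0, -0.005, 0.64], [0, 0, 0.04], 0.8],
  ],
)

```text
t: 24.85
tcp_pos: [435.6, -290.1, 157.5]
tcp_rot: [-0.001, 0.021, 1.0, 0.001]
force: [-1.8, 1.2, -0.0]
gripper_width: 44.0
gripper_force: 30.0
```

Request:
play_rows(
  moves=[
    [[0, 0, 0.07], [0, 0, 0], 0.8],
    [[0, 0, 0.14], [0, 0, 0], 0.8],
    [[0, 0, 0.2], [0, 0, 0], 0.8],
    [[0, 0, 0.22], [0, 0, 0], 0.8],
    [[0, 0, 0.22], [0, 0, 0], 0.8],
  ],
)

```text
t: 25.35
tcp_pos: [436.1, -290.5, 125.4]
tcp_rot: [-0.0, 0.021, 1.0, 0.0]
force: [-1.5, -0.7, -0.3]
gripper_width: 43.8
gripper_force: 30.0
```

Request:
play_rows(
  moves=[
    [[0, 0, 0], [0, 0, 0], -0.2],
    [[0, 0, 0], [0, 0, 0], -0.4],
    [[0, 0, 0], [0, 0, 0], -0.4],
    [[0, 0, 0], [0, 0, 0], -0.4],
    [[0, 0, 0], [0, 0, 0], -0.4],
    [[0, 0, 0], [0, 0, 0], -0.4],
    [[0, 0, 0], [0, 0, 0], -0.4],
    [[0, 0, 0], [0, 0, 0], -0.4],
    [[0, 0, 0], [0, 0, 0], -0.4],
    [[0, 0, 0], [0, 0, 0], -0.4],
  ],
)

```text
t: 26.35
tcp_pos: [436.4, -290.7, 126.0]
tcp_rot: [0.0, 0.021, 1.0, -0.0]
force: [-1.3, 1.1, 1.6]
gripper_width: 64.1
gripper_force: 0.6
```

Run:
```python
from h import *
s=bot.read_state();print(s['tcp_pos'],s['force'],s['gripper_width']);snap('wrist','w6')
big('w6',150,370,60,240,'w6b',3.3)
```

```text
[ 436.44379224 -290.74473976  125.97285789] [-1.26942447  1.08908373  1.5764914 ] 64.07342339868151
w6b 3.3
```

View pics/w6b.png

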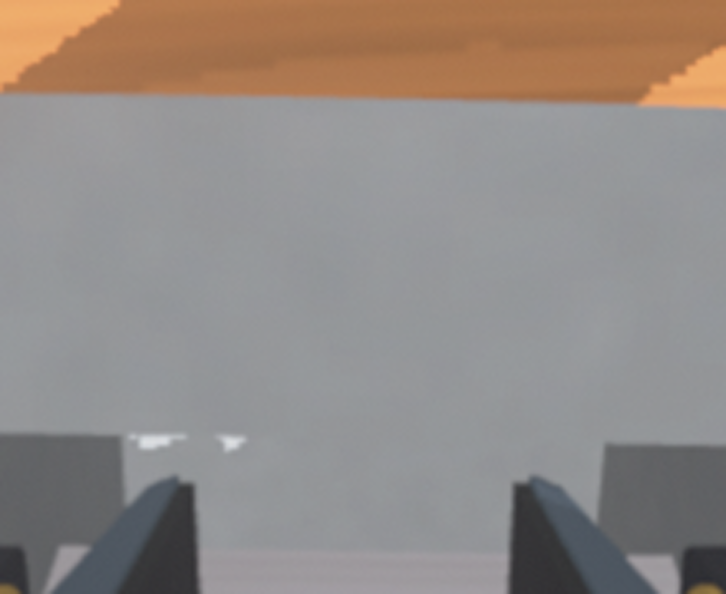

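The view between the fingers shows no cup, only the bin's cover plate and a flap edge near row 555. I press a little deeper for a moment, then withdraw and check from above.

Request:
play_rows(
  moves=[
    [[0, 0, 0.03], [0, 0, 0], -0.4],
    [[0, 0, 0.05], [0, 0, 0], -0.4],
    [[0, 0, 0.05], [0, 0, 0], -0.4],
    [[0, 0, 0.05], [0, 0, 0], -0.4],
    [[0, 0, -0.1], [0, 0, 0], -0.4],
    [[0, 0, -0.25], [0, 0, 0], -0.4],
    [[0, 0, -0.4], [0, 0, 0], -0.4],
    [[0, 0, -0.65], [0, 0, 0], -0.4],
    [[0, 0, -0.9], [0, 0, 0], -0.4],
    [[0, 0, -0.95], [0, 0, -0.04], -0.4],
    [[0, 0, -0.95], [0, 0, -0.04], -0.4],
  ],
)

```text
t: 27.5
tcp_pos: [437.0, -291.2, 270.1]
tcp_rot: [0.001, -0.001, 1.0, -0.001]
force: [-0.2, -0.2, -0.8]
gripper_width: 64.1
gripper_force: 0.0
```

Request:
play_rows(
  moves=[
    [[0, 0.3, 0], [0, 0, 0], -0.65],
    [[0, 0.6, 0], [0, 0, 0], -0.65],
    [[0, 0.9, 0], [0, 0, 0], -0.65],
    [[0, 1, 0], [0, 0, 0], -0.65],
    [[0, 1, 0], [0, 0, 0], -0.65],
  ],
)

```text
t: 28.0
tcp_pos: [435.9, -138.8, 267.7]
tcp_rot: [-0.001, -0.001, 1.0, 0.0]
force: [1.4, -0.1, -0.4]
gripper_width: 75.4
gripper_force: 0.0
```

Run:
```python
from h import *
s=bot.read_state();print(s['tcp_pos'],s['tcp_rot'],s['gripper_width']);snap('scene','s7');snap('top','t7')
m=np.hstack([cv2.resize(cv2.imread('pics/t7.png')[110:280,330:460],(400,523),interpolation=2),cv2.resize(cv2.imread('pics/s7.png')[60:220,140:262],(399,523),interpolation=2)])
cv2.imwrite('pics/m7.png',m)
```

```text
[ 435.85335478 -138.84280301  267.72653969] [-6.50712438e-04 -1.03005822e-03  9.99999171e-01  4.16257522e-04] 75.41855743506939
```

View pics/m7.png

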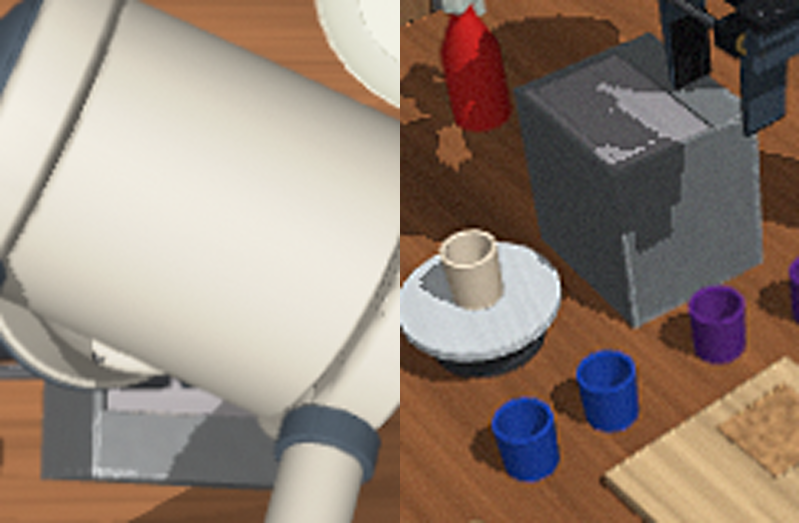

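The flap is shut, and no cup lies on it or around it, so the broken cup is inside. The sound cup stands on the wheel. Back to the vases, refining the rest centres on the way.

Run:
```python
from h import *
F=1.5625
for n,p in [('rr',(460,271)),('rr L',(412,272)),('rr R',(509,272)),('rr T',(460,225)),('rr B',(461,318)),('rs TL',(256,231)),('rs TR',(352,229)),('rs BR',(355,319))]: print(n,onz('w2',p[0]/F,p[1]/F,18).round(1))
for n,p in [('rs BL',(168,40)),('rs BR',(337,37)),('rr B',(537,36))]: print('w3',n,onz('w3',100+p[0]/2.6,90+p[1]/2.6,18).round(1))
```

```text
rr [486.9  94.3  18. ]
rr L [487.7  57.3  18. ]
rr R [487.7 132.4  18. ]
rr T [451.6  93.1  18. ]
rr B [525.2  96.6  18. ]
rs TL [455.9 -60.8  18. ]
rs TR [454.6  11.9  18. ]
rs BR [526.   12.1  18. ]
w3 rs BL [527.  -59.4  18. ]
w3 rs BR [526.1  12.   18. ]
w3 rr B [525.6  96.1  18. ]
```

Request:
play_rows(
  moves=[
    [[-0.1, 0.3, 0], [0, 0, 0], -0.65],
    [[-0.2, 0.6, 0], [0, 0, 0], -0.65],
    [[-0.3, 0.9, 0], [0, 0, 0], -0.65],
    [[-0.4, 1, 0], [0, 0, 0], -0.65],
    [[-0.4, 1, 0], [0, 0, 0], -0.65],
  ],
)

```text
t: 28.6
tcp_pos: [498.2, 10.0, 268.0]
tcp_rot: [0.0, -0.001, 1.0, 0.0]
force: [-0.6, -1.2, 0.2]
gripper_width: 75.3
gripper_force: 0.0
```

Request:
play_rows(
  moves=[
    [[-0.2, 0.3, 0], [0, 0, 0], -0.65],
    [[-0.4, 0.6, 0], [0, 0, 0], -0.65],
    [[-0.6, 0.9, 0], [0, 0, 0], -0.65],
    [[-0.75, 1, 0], [0, 0, 0], -0.65],
    [[-0.75, 1, 0], [0, 0, 0], -0.65],
    [[-0.75, 1, 0], [0, 0, 0], -0.65],
  ],
)

```text
t: 29.2
tcp_pos: [609.2, 158.0, 267.4]
tcp_rot: [-0.001, 0.0, 1.0, -0.0]
force: [-0.5, -0.9, 0.2]
gripper_width: 75.1
gripper_force: 0.0
```

Request:
play_rows(
  moves=[
    [[-0.005, 0.25, 0], [0, 0, 0], -0.65],
    [[-0.005, 0.472, 0], [0, 0, 0], -0.65],
    [[-0.005, 0.472, 0.1], [0, 0, 0], -0.65],
    [[-0.005, 0.472, 0.4], [0, 0, 0], -0.65],
    [[-0.005, 0.472, 0.6], [0, 0, 0], -0.65],
    [[-0.005, 0.472, 0.75], [0, 0, 0], -0.65],
    [[-0.005, 0.472, 0.88], [0, 0, 0], -0.65],
    [[-0.005, 0.472, 0.98], [0, 0, 0], -0.65],
    [[-0.005, 0.472, 0.98], [0, 0, 0], -0.65],
  ],
)

```text
t: 30.1
tcp_pos: [608.2, 227.7, 119.7]
tcp_rot: [-0.002, 0.001, 1.0, -0.001]
force: [-0.4, 0.3, -0.3]
gripper_width: 75.0
gripper_force: 0.0
```

Request:
play_rows(
  moves=[
    [[0, 0, 0.1], [0, 0, 0], -0.65],
    [[0, 0, 0.18], [0, 0, 0], -0.65],
    [[0, 0, 0.18], [0, 0, 0], -0.4],
    [[0, 0, 0.18], [0, 0, 0], -0.2],
    [[0, 0, 0.18], [0, 0, 0], 0.1],
    [[0, 0, 0.18], [0, 0, 0], 0.5],
    [[0, 0, 0.18], [0, 0, 0], 0.8],
    [[0, 0, 0.18], [0, 0, 0], 0.8],
    [[0, 0, 0.18], [0, 0, 0], 0.8],
  ],
)

```text
t: 31.0
tcp_pos: [609.7, 230.2, 95.0]
tcp_rot: [0.0, -0.0, 1.0, 0.0]
force: [-1.2, -1.0, 5.7]
gripper_width: 50.0
gripper_force: 29.8
```

Request:
play_rows(
  moves=[
    [[0, 0, -0.1], [0, 0, 0], 0.8],
    [[0, 0, -0.25], [0, 0, 0], 0.8],
    [[0, 0, -0.45], [0, 0, 0], 0.8],
    [[0, 0, -0.6], [0, 0, 0], 0.8],
    [[0.1, -0.2, -0.6], [0, 0, 0], 0.8],
    [[0.3, -0.4, -0.6], [0, 0, 0], 0.8],
    [[0.5, -0.6, -0.6], [0, 0, 0], 0.8],
    [[0.7, -0.8, -0.6], [0, 0, 0], 0.8],
    [[0.797, -0.95, -0.6], [0, 0, 0], 0.8],
    [[0.797, -1.0, -0.6], [0, 0, 0], 0.8],
    [[0.797, -1.0, -0.6], [0, 0, 0], 0.8],
  ],
)

```text
t: 32.1
tcp_pos: [490.4, 79.4, 185.3]
tcp_rot: [0.001, 0.001, 1.0, 0.0]
force: [0.0, 0.2, -2.7]
gripper_width: 50.3
gripper_force: 29.7
```

Request:
play_rows(
  moves=[
    [[0, -0.2, 0], [0, 0, 0], 0.8],
    [[0, -0.4, 0], [0, 0, 0], 0.8],
    [[0, -0.6, 0], [0, 0, 0], 0.8],
    [[0, -0.7, 0], [0, 0, 0], 0.8],
    [[0, -0.7, 0.1], [0, 0, 0], 0.8],
    [[0, -0.7, 0.25], [0, 0, 0], 0.8],
    [[0, -0.7, 0.37], [0, 0, 0], 0.8],
    [[0, -0.7, 0.45], [0, 0, 0], 0.8],
    [[0, -0.7, 0.5], [0, 0, 0], 0.8],
    [[0, -0.7, 0.5], [0, 0, 0], 0.8],
    [[0, -0.7, 0.5], [0, 0, 0], 0.8],
  ],
)

```text
t: 33.2
tcp_pos: [490.6, -24.7, 109.9]
tcp_rot: [0.0, -0.0, 1.0, -0.0]
force: [-0.5, 0.3, -3.5]
gripper_width: 49.8
gripper_force: 29.7
```

Down 9 mm, gently.

Request:
play_rows(
  moves=[
    [[0, -0.006, 0.02], [0, 0, 0], 0.8],
    [[0, -0.006, 0.035], [0, 0, 0], 0.8],
    [[0, -0.006, 0.045], [0, 0, 0], 0.8],
    [[0, -0.006, 0.053], [0, 0, 0], 0.8],
    [[0, -0.006, 0.058], [0, 0, 0], 0.8],
    [[0, -0.006, 0.058], [0, 0, 0], 0.8],
  ],
)

```text
t: 33.8
tcp_pos: [490.0, -25.9, 101.0]
tcp_rot: [0.0, -0.0, 1.0, -0.0]
force: [-1.4, -1.1, 2.6]
gripper_width: 50.1
gripper_force: 29.8
```

Request:
play_rows(
  moves=[
    [[0, 0, 0], [0, 0, 0], 0.1],
    [[0, 0, 0], [0, 0, 0], -0.3],
    [[0, 0, 0], [0, 0, 0], -0.65],
    [[0, 0, 0], [0, 0, 0], -0.65],
    [[0, 0, -0.15], [0, 0, 0], -0.65],
    [[0, 0, -0.4], [0, 0, 0], -0.65],
    [[0, 0, -0.67], [0, 0, 0], -0.65],
    [[-0.1, 0.2, -0.67], [0, 0, 0], -0.65],
    [[-0.3, 0.5, -0.67], [0, 0, 0], -0.65],
    [[-0.5, 0.8, -0.67], [0, 0, 0], -0.65],
    [[-0.6, 1, -0.67], [0, 0, 0], -0.65],
    [[-0.6, 1, -0.67], [0, 0, 0], -0.65],
  ],
)

```text
t: 35.0
tcp_pos: [581.9, 128.3, 201.1]
tcp_rot: [0.001, -0.002, 1.0, 0.001]
force: [0.6, -0.8, -0.1]
gripper_width: 74.6
gripper_force: 0.0
```

Request:
play_rows(
  moves=[
    [[-0.1, 0.3, 0], [0, 0, 0], -0.65],
    [[-0.19, 0.6, 0], [0, 0, 0], -0.65],
    [[-0.19, 0.9, 0], [0, 0, 0], -0.65],
    [[-0.19, 1, 0], [0, 0, 0], -0.65],
    [[-0.19, 1, 0], [0, 0, 0], -0.65],
    [[-0.19, 1, 0], [0, 0, 0], -0.65],
  ],
)

```text
t: 35.6
tcp_pos: [608.1, 273.3, 201.1]
tcp_rot: [-0.0, -0.0, 1.0, -0.0]
force: [0.2, -0.4, 0.1]
gripper_width: 75.1
gripper_force: 0.0
```

Request:
play_rows(
  moves=[
    [[-0.008, 0.25, 0], [0, 0, 0], -0.65],
    [[-0.008, 0.5, 0], [0, 0, 0], -0.65],
    [[-0.008, 0.505, 0], [0, 0, 0], -0.65],
    [[-0.008, 0.505, 0.2], [0, 0, 0], -0.65],
    [[-0.008, 0.505, 0.4], [0, 0, 0], -0.65],
    [[-0.008, 0.505, 0.55], [0, 0, 0], -0.65],
    [[-0.008, 0.505, 0.65], [0, 0, 0], -0.65],
    [[-0.008, 0.505, 0.715], [0, 0, 0], -0.65],
    [[-0.008, 0.505, 0.715], [0, 0, 0], -0.65],
    [[-0.008, 0.505, 0.715], [0, 0, 0], -0.65],
  ],
)

```text
t: 36.6
tcp_pos: [610.1, 349.8, 94.9]
tcp_rot: [0.001, -0.0, 1.0, 0.0]
force: [0.4, 1.1, -0.2]
gripper_width: 75.6
gripper_force: 0.0
```

Request:
play_rows(
  moves=[
    [[0, 0, 0], [0, 0, 0], -0.4],
    [[0, 0, 0], [0, 0, 0], -0.2],
    [[0, 0, 0], [0, 0, 0], 0.1],
    [[0, 0, 0], [0, 0, 0], 0.5],
    [[0, 0, 0], [0, 0, 0], 0.8],
    [[0, 0, 0], [0, 0, 0], 0.8],
    [[0, 0, 0], [0, 0, 0], 0.8],
  ],
)

```text
t: 37.3
tcp_pos: [609.8, 350.1, 94.4]
tcp_rot: [0.0, -0.0, 1.0, 0.0]
force: [-0.5, -0.3, 6.1]
gripper_width: 50.9
gripper_force: 30.0
```

Request:
play_rows(
  moves=[
    [[0, 0, -0.1], [0, 0, 0], 0.8],
    [[0, 0, -0.25], [0, 0, 0], 0.8],
    [[0, 0, -0.45], [0, 0, 0], 0.8],
    [[0, 0, -0.6], [0, 0, 0], 0.8],
    [[0.1, -0.2, -0.6], [0, 0, 0], 0.8],
    [[0.3, -0.4, -0.6], [0, 0, 0], 0.8],
    [[0.5, -0.6, -0.6], [0, 0, 0], 0.8],
    [[0.7, -0.8, -0.6], [0, 0, 0], 0.8],
    [[0.81, -0.95, -0.6], [0, 0, 0], 0.8],
    [[0.81, -1.0, -0.6], [0, 0, 0], 0.8],
    [[0.81, -1.0, -0.6], [0, 0, 0], 0.8],
  ],
)

```text
t: 38.4
tcp_pos: [488.6, 199.4, 184.9]
tcp_rot: [0.001, 0.0, 1.0, 0.0]
force: [0.2, 0.2, -2.0]
gripper_width: 51.1
gripper_force: 30.0
```

Request:
play_rows(
  moves=[
    [[0, -0.2, 0], [0, 0, 0], 0.8],
    [[0, -0.4, 0], [0, 0, 0], 0.8],
    [[0, -0.6, 0], [0, 0, 0], 0.8],
    [[0, -0.7, 0], [0, 0, 0], 0.8],
    [[0, -0.7, 0.1], [0, 0, 0], 0.8],
    [[0, -0.7, 0.25], [0, 0, 0], 0.8],
    [[0, -0.7, 0.37], [0, 0, 0], 0.8],
    [[0, -0.7, 0.45], [0, 0, 0], 0.8],
    [[0, -0.7, 0.5], [0, 0, 0], 0.8],
    [[0, -0.7, 0.5], [0, 0, 0], 0.8],
    [[0, -0.7, 0.5], [0, 0, 0], 0.8],
  ],
)

```text
t: 39.5
tcp_pos: [488.8, 95.2, 109.4]
tcp_rot: [0.0, -0.0, 1.0, 0.0]
force: [-0.1, -0.2, -1.5]
gripper_width: 50.9
gripper_force: 30.0
```

Request:
play_rows(
  moves=[
    [[0.005, 0, 0.02], [0, 0, 0], 0.8],
    [[0.005, 0, 0.035], [0, 0, 0], 0.8],
    [[0.005, 0, 0.045], [0, 0, 0], 0.8],
    [[0.005, 0, 0.053], [0, 0, 0], 0.8],
    [[0.005, 0, 0.058], [0, 0, 0], 0.8],
    [[0.005, 0, 0.058], [0, 0, 0], 0.8],
  ],
)

```text
t: 40.1
tcp_pos: [487.5, 94.9, 100.4]
tcp_rot: [0.0, -0.0, 1.0, -0.0]
force: [-1.5, 0.0, 0.9]
gripper_width: 51.4
gripper_force: 30.0
```

Contact. I release, rise clear, back off, and check.

Request:
play_rows(
  moves=[
    [[0, 0, 0], [0, 0, 0], 0.1],
    [[0, 0, 0], [0, 0, 0], -0.3],
    [[0, 0, 0], [0, 0, 0], -0.65],
    [[0, 0, 0], [0, 0, 0], -0.65],
    [[0, 0, -0.15], [0, 0, 0], -0.65],
    [[0, 0, -0.4], [0, 0, 0], -0.65],
    [[0, 0, -0.75], [0, 0, 0], -0.65],
    [[0, 0.2, -0.8], [0, 0, 0], -0.65],
    [[0, 0.5, -0.8], [0, 0, 0], -0.65],
    [[0, 0.8, -0.8], [0, 0, 0], -0.65],
    [[0, 1, -0.8], [0, 0, 0], -0.65],
    [[0, 1, -0.8], [0, 0, 0], -0.65],
  ],
)

```text
t: 41.3
tcp_pos: [487.1, 248.3, 220.2]
tcp_rot: [0.0, -0.002, 1.0, 0.0]
force: [-0.3, -1.0, 0.7]
gripper_width: 75.2
gripper_force: 0.0
```

Request:
play_rows(
  moves=[
    [[0, 0.3, 0], [0, 0, 0], -0.65],
    [[0, 0.6, 0], [0, 0, 0], -0.65],
    [[0, 0.9, 0], [0, 0, 0], -0.65],
    [[0, 1, 0], [0, 0, 0], -0.65],
    [[0, 1, 0], [0, 0, 0], -0.65],
    [[0, 1, 0], [0, 0, 0], -0.65],
  ],
)

```text
t: 41.9
tcp_pos: [487.2, 393.8, 220.0]
tcp_rot: [-0.0, -0.0, 1.0, -0.0]
force: [0.2, -0.4, -0.8]
gripper_width: 75.1
gripper_force: 0.0
```

Run:
```python
from h import *
snap('top','t8');snap('scene','s8')
for z in(133,):
  for n in('t8','s8'): print(n,proj(n,(488,95,z)),proj(n,(490.5,-26,z)))
a=cv2.imread('pics/t8.png');b=cv2.imread('pics/s8.png')
m=np.hstack([cv2.resize(a[145:245,170:300],(390,300),interpolation=2),cv2.resize(b[120:240,190:346],(390,300),interpolation=2)])
n=np.hstack([cv2.resize(a[110:280,330:460],(229,300)),cv2.resize(b[60:180,120:276],(390,300)),np.zeros((300,161,3),np.uint8)])
cv2.imwrite('pics/m8.png',np.vstack([m,n]))
```

```text
t8 (np.float64(202.4058931136572), np.float64(198.9694364076519)) (np.float64(263.9336041456487), np.float64(197.49981357480388))
s8 (np.float64(289.4657040624893), np.float64(185.25491310718675)) (np.float64(253.7640544641999), np.float64(158.5104058783883))
```

View pics/m8.png

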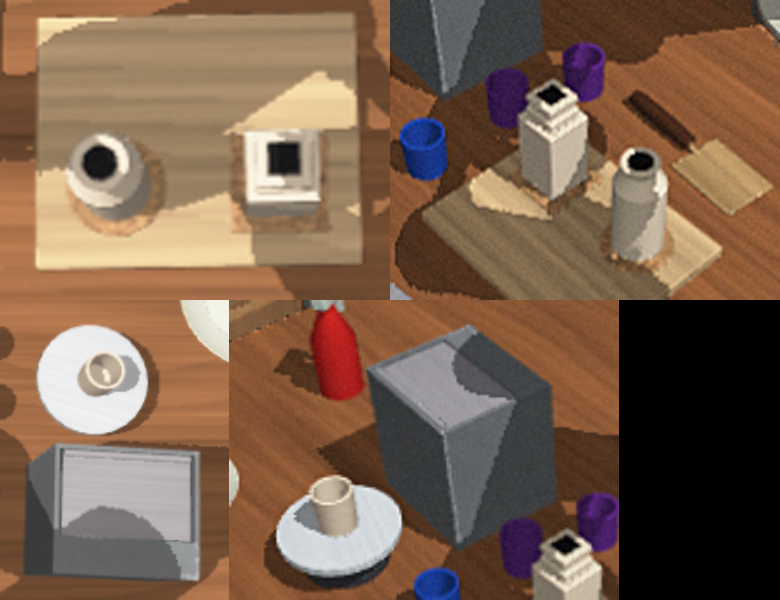

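The vase holes are at (98,162) and (283,159) in the crop, matching the rest centres within 1 mm. Both vases are upright, the sound cup stands on the wheel, and the flap is shut with nothing on it. Handing in.

```bash
python3 -c "
from station import bot
print(bot.job_done())"
```

```text
the job is handed in; nothing more can be done
None
```

I've handed the job in, and no verdict came back: both vases stand upright on their own rests, the sound cup is at the wheel centre, the jar was never approached, and the broken cup went through the flap (inferred from the shut, empty bin top, not seen inside).

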